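# Set the sliding jaw of a circuit-board holder

### The job

Set the circuit-board holder for the next board: with the fingertips press the yellow button in the middle of the sliding jaw down to free its brake and, keeping it pressed, push the jaw along the rail until it rests against the red stop (not the blue one). Then let the button spring back up so that the brake holds the jaw there. Do not drag the jaw with the brake on, lift nothing, and leave the bottle, meter, circuit board and screwdriver where they are.

Things in the scene. Friction and masses are not known exactly. Their poses are not given: they have to be found in the camera images.
- holder: Fixed circuit-board holder: a silver aluminium rail 460 mm long, 36 mm wide, its top 32 mm above the bench, on two black cross feet (35 x 120 x 10 mm), with a dark brake bar 42 mm to its +y side, 36 mm high. Origin: middle of the rail at bench height; its x axis runs along the rail, its z axis is up. A grey fixed jaw stands at its -x end (20 x 110 mm, 64 mm high)..
- jaw (a joint): Position (m) of the grey sliding jaw along the rail: 0 with its middle at the middle of the rail, growing along the holder's x axis, range -0.15 to 0.15. With the button up a friction brake holds the jaw against 12 to 15 N; with it pressed the jaw slides with 1 to 3 N, following the fingertip that presses the button.
- jaw_deck (a point): Middle of the sliding jaw's deck, under the button, 50 mm above the bench; axes as the holder's. The jaw is 92 mm long along the rail, its deck 60 mm wide. A 14 mm thick ridge stands at each end, top 66 mm above the bench (110 mm across at the -x end, 60 mm at the other); between them is a 64 mm gap along the rail, open at both sides, with the button in its middle.
- jaw_button (a joint): Tilt (rad) of the yellow brake-release button, the end of a paddle that turns about a pin parallel to the rail, 50 mm from the button's centre on the holder's +y side: about 0 up (brake on), 0.12 fully down (its centre 6 mm lower). Pressed at its centre it sinks gradually; from 0.06 on (3 mm, about 9 N) the brake is free, and it is fully down at 10 to 11 N. It springs back up when let go.
- button_top (a point): Centre of the top face of the yellow button (40 mm along the rail, 36 mm across), which is also the middle of the sliding jaw: level and 58 mm above the bench when up, 52 mm when fully down. It moves with the jaw and the button. Its x axis runs along the rail.
- stop_red: Red stop block clamped on the rail, 20 mm along the rail, 60 mm across, top 46 mm above the bench, with a black thumbscrew at one side. It cannot move. Origin: its middle, on the rail's centre line at bench height; x along the rail. It may be on either side of the jaw. The jaw rests against it when button_top is 56 mm from this origin along the rail.
- stop_blue: Blue stop block, the same in shape and size, clamped on the rail on the other side of the jaw; not to be used now. Origin as for the red one.
- bottle: Loose blue bottle with a paper band and a red cap, 72 mm diameter, 183 mm tall, standing on the bench. Origin: centre of its underside.
- meter: Loose green multimeter lying on the bench, 150 x 80 mm, 48 mm high with its dial. Origin: centre of its underside, x along its length.
- circuit_board: Loose green circuit board lying on the bench, 95 x 130 mm, up to 12 mm high. Origin: centre of its underside.
- screwdriver: Loose screwdriver with a red handle lying on the bench, 170 mm long, about 26 mm high at the handle. Origin at bench level below it; it lies along its x axis.
Not all that is in view belongs to the job. Several things have the shape of the bottle; the one meant has the colours described above.

How it is judged (in metres and radians):
On the way, in this order (a step that is already met when the one before it is completed fails the run):
1. the button is pressed down by the fingers while the jaw is still away from the red stop (value of joint jaw_button above 0.06 rad and contact force between the fingers and holder above 2 N and horizontal distance between button_top and stop_red above 0.075 m), for 0.1 s.
2. the jaw is against the red stop with the button still pressed (horizontal distance between button_top and stop_red below 0.0595 m and value of joint jaw_button above 0.03 rad), for 0.1 s.
At the end, for the whole second after the job is handed in: The jaw stands still against the red stop (gap under 3.5 mm), the button is up again (tilted less than 0.016 rad), the bottle is upright and no loose thing is more than 20 mm from where it started (horizontal distance between button_top and stop_red below 0.0595 m and value of joint jaw_button below 0.016 rad and velocity of joint jaw between -0.005 and 0.005 m/s and distance of each of bottle, meter, circuit_board, screwdriver from where it was at the start of the episode below 0.02 m and angle between bottle's own z axis and vertical below 0.15 rad); the robot touches nothing.
It fails at once if the jaw is dragged (faster than 50 mm/s) with the brake on (button tilted less than 0.006 rad) (value of joint jaw_button below 0.006 rad and (velocity of joint jaw above 0.05 m/s or velocity of joint jaw below -0.05 m/s)).
It fails at once if a loose thing is lifted or carried off: raised by more than 20 mm or moved by more than 40 mm (height (world z) of any of bottle, meter, circuit_board above 0.02 m or height (world z) of screwdriver above 0.03 m or distance of any of bottle, meter, circuit_board, screwdriver from where it was at the start of the episode above 0.04 m).
It also fails if it takes over 38 s, if anything falls off the work surface, if the arm or the gripper's body presses on something with over 40 N, if the wrist force passes 120 N, or if a joint passes its speed limit or range.

### The arm

A 6-joint arm with a two-finger parallel gripper is mounted at the origin on the work surface. World frame = base frame: x ahead of the robot, y to its left, z up, the work surface at z = 0. Lengths are in mm, angles in rad, forces in N, time in s.
With the tool pointing down it reaches from about 400 to 825 mm from the base axis. Payload 7 kg.
Tool frame: the origin (TCP) lies midway between the tips of the shut fingers; the grasp point (between the pads) lies 19 mm behind it; z points along the fingers, y is the line along which they close (so a half turn about z gives the same grasp; the last joint's range is limited). The gripper opens to 88 mm and grips with 3 to 60 N. Pads are 19 mm wide; open, the fingers measure 130 mm over their backs; the gripper's body (78 mm by 193 mm) begins 47 mm behind the grasp point.
Start: joints at [-0.95, 0.359, 0.012, 0, -1.224, -0.288], TCP at [220.489, -637.95, 226.561] pointing down, gripper open.
Joint ranges: [-3.07, 3.07], [-1.43, 2.12], [-1.02, 1.25], [-3.03, 1.67], [-3.05, -0], [-3.03, 3.03]. Speed limits (rad/s): [2.39, 2.39, 3.01, 3.14, 3.14, 3.14].

### API

Orientations are given as a unit quaternion [x, y, z, w].
In Python, from station import robot, cams, job_done gives the robot as it stands.
- The arm moves only by the shell command python3 -m creep 'ROWS' [OPENING] [FORCE]. ROWS is JSON, a list of rows, each a list of 6 numbers: the shift along the tool's x, y, z in m, then the turn, a rotation vector about the tool's x, y, z in rad. In form: [[tx, ty, tz, wx, wy, wz], ...]. A call has exactly 10 rows; each row is the pose to reach, as a shift and turn from the pose commanded when the call began, along the tool's axes at that moment; what a row does not reach only later rows make up. A row lasts 1/8 s, in which the tool goes at most 62.5 mm and 10.7 degrees, less where a joint would pass 70% of its speed; a pose out of reach is approached as far as the arm can. A call with a gripper value outside its range is refused whole. OPENING is the finger opening in m, from 0 to 0.0876, set as the call begins (- or left out, the last holds). The fingers move at their own pace and stop on an object; FORCE is the grip in N (left out, the last holds). Time passes only in rows, so rows that repeat a pose let the fingers close, or fill a call up. It gives the time, the measured TCP pose, the force, the opening and the grip force at its end, in the units of the state.
- robot.read_state(): the state, without advancing time (a new reading comes with each control period).
- cams.grab_frame(name): name is "scene" or "top" or "wrist"; returns a dict with "frame" (400x640x3 uint8, blue, green, red), "vertical_fov" (degrees; the focal length in pixels is half the picture's height over the tangent of half this angle, whatever the lens; pixels are square), "cx", "cy" (the principal point, pixels), "view" (4x4, takes a point from world to camera coordinates); the wrist camera has in their place "T_tool_cam" (4x4, takes a point from camera to tool coordinates, whose origin is the TCP and whose axes are the flange's). Camera axes: x right, y down, z forward; pixel columns grow to the right and rows downward; lengths in mm; the calibration is good to about 2 mm. A picture is of the moment at which its call begins: read the wrist's pose just before it. There is no depth.
- job_done(): hands the job in; it is judged then, once.
The state is a dict: "time_s": time; "joints": joint angles; "dq": joint speeds; "joint_efforts": joint torques, N m; "ee_pos": TCP position; "orientation": TCP orientation; "force": force on the tool from outside, world axes, zero at the start; "moment": the same for the moment, N m; "width": finger opening in mm; "grip_force": force on a finger pad.
Only numpy, scipy, OpenCV 4.12 (cv2) and the standard library are available. Lean on these libraries where they do the work, as an engineer would, in place of code of your own. Each camera call takes 0.05 s, during which the arm holds its last target. There are 200 camera calls.

## Working session

There is one attempt and no reset: what is moved stays moved. The work goes in short steps, Python scripts to look and compute and a shell command to move; the robot and the scene stay as the last step left them, time stands still between calls to the robot, and variables do not carry over. Pictures are saved under pics/ and viewed, at most 10 in all, crops included, and the job is handed in when it is done.

```bash
mkdir -p pics; python3 - <<'E'
from station import robot,cams
import cv2,numpy as np,pickle
d={}
s=robot.read_state();print(s['ee_pos'],s['orientation'],s['force'],s['width'],s['time_s'])
for n in("top","scene"):
    f=cams.grab_frame(n);d[n]=f;cv2.imwrite(f"pics/{n}0.png",f["frame"])
    print(n,f["vertical_fov"],f["cx"],f["cy"],np.round(f["view"],3).tolist(),[k for k in f])
pickle.dump(d,open("f0.pkl","wb"))
E
```

```text
[ 220.30132285 -637.49482419  225.60359522] [-1.65588037e-01  9.86194638e-01  8.29521808e-04 -2.21346062e-04] [ 0.90373392  0.3816277  -0.29847348] 87.59586809915412 0.0
top 45.55963228751513 323.8631203175101 200.72850296779748 [[-0.014, -1.0, 0.026, -6.97], [-0.992, 0.01, -0.127, 493.782], [0.127, -0.028, -0.992, 1352.858], [0.0, 0.0, 0.0, 1.0]] ['frame', 'vertical_fov', 'cx', 'cy', 'view']
scene 42.81156621990591 322.0949793632771 198.368406252246 [[0.801, 0.598, 0.015, -369.138], [0.498, -0.653, -0.571, -195.873], [-0.332, 0.464, -0.821, 1502.88], [0.0, 0.0, 0.0, 1.0]] ['frame', 'vertical_fov', 'cx', 'cy', 'view']
```

View pics/top0.png

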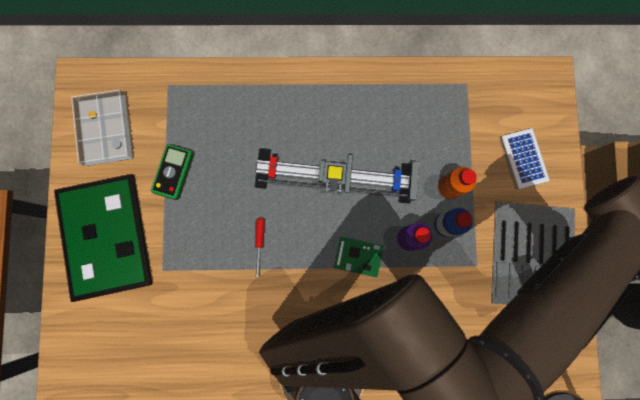

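View pics/scene0.png

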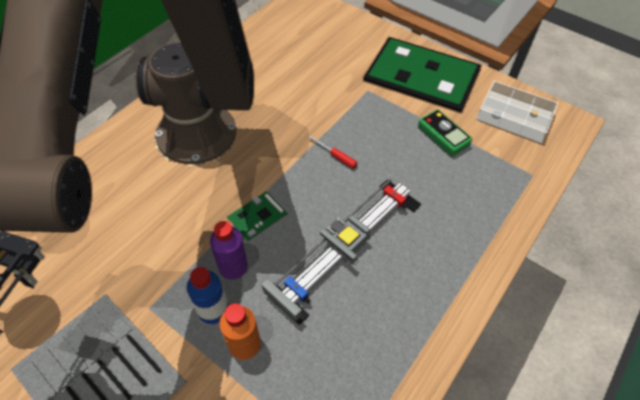

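The top view shows the yellow button at about (335,172), the red stop at (272,167), the blue stop at (397,178), and the fixed jaw at the right (410,180). The holder's x axis therefore points roughly along world +y. The scene view agrees, and the path to the jaw is clear of the bottles. Next I measure positions.

```bash
cat > h.py <<'E'
import cv2,numpy as np
R={'yellow':((20,150,120),(35,255,255),58),'red':((0,170,90),(6,255,255),46),'blue':((105,150,80),(125,255,255),46)}
def ray(f,u,v):
    F=200/np.tan(np.radians(f['vertical_fov']/2));V=np.array(f['view'])
    d=V[:3,:3].T@np.array([(u-f['cx'])/F,(v-f['cy'])/F,1]);return -V[:3,:3].T@V[:3,3],d
def plane(f,u,v,z):
    o,d=ray(f,u,v);return o+d*(z-o[2])/d[2]
def cross(a,b):
    (o,d),(p,e)=a,b;t=np.linalg.lstsq(np.c_[d,-e],p-o,rcond=None)[0]
    A=o+t[0]*d;B=p+t[1]*e;return (A+B)/2,np.linalg.norm(A-B)
def blobs(f,c):
    lo,hi,z=R[c];m=cv2.inRange(cv2.cvtColor(f['frame'],cv2.COLOR_BGR2HSV),lo,hi)
    n,_,st,ce=cv2.connectedComponentsWithStats(m)
    return [(st[i].tolist(),ce[i]) for i in range(1,n) if st[i][4]>12]
E
python3 - <<'E'
import pickle;from h import *
d=pickle.load(open('f0.pkl','rb'))
for c in R:
  for n in d:
    for st,ce in blobs(d[n],c): print(c,n,st,ce.round(1),plane(d[n],*ce,R[c][2]).round(1))
E
```

```text
yellow top [90, 112, 5, 4, 15] [ 91.7 113.5] [750.9 653.7  58. ]
yellow top [328, 166, 15, 14, 172] [334.7 172.1] [573.1 -44.6  58. ]
yellow top [156, 183, 5, 5, 18] [157.9 184.7] [541.  458.3  58. ]
yellow scene [437, 113, 4, 4, 14] [438.5 114.3] [550.5 442.1  58. ]
yellow scene [339, 227, 20, 18, 201] [348.1 235.4] [575.6 -49.6  58. ]
red top [268, 157, 9, 21, 121] [272.1 166.8] [592.5 136.   46. ]
red top [461, 169, 15, 16, 185] [468.3 176.5] [ 558.8 -435.2   46. ]
red top [169, 187, 5, 5, 17] [171.  188.6] [531.3 424.6  46. ]
red top [256, 218, 8, 29, 212] [259.4 232.1] [403.8 172.   46. ]
red top [415, 228, 15, 14, 161] [422.  234.6] [ 391.1 -292.6   46. ]
red scene [427, 118, 5, 4, 16] [428.8 119.7] [534.9 417.6  46. ]
red scene [331, 149, 25, 19, 192] [343.3 157.9] [420.3 149.8  46. ]
red scene [384, 185, 22, 20, 147] [393.7 194.2] [595.3 130.4  46. ]
red scene [214, 222, 17, 18, 226] [222.5 229.6] [ 315.7 -217.6   46. ]
red scene [191, 268, 17, 16, 204] [198.9 275.5] [ 357.5 -342.3   46. ]
red scene [224, 304, 22, 23, 350] [234.7 314.5] [ 488.4 -363.    46. ]
blue top [519, 135, 11, 5, 22] [523.7 137. ] [ 675.7 -606.9   46. ]
blue top [509, 138, 9, 4, 17] [513.1 139.6] [ 668.2 -574.6   46. ]
blue top [516, 142, 9, 5, 21] [519.6 144. ] [ 654.6 -593.2   46. ]
blue top [513, 149, 9, 5, 19] [517.2 150.9] [ 633.8 -584.6   46. ]
blue top [523, 164, 10, 6, 22] [527.3 166.7] [ 586.2 -611.6   46. ]
blue top [393, 169, 9, 22, 133] [396.8 179.5] [ 551.8 -225.5   46. ]
blue top [531, 176, 6, 4, 13] [533.5 177.5] [ 553.9 -627.6   46. ]
blue scene [285, 277, 23, 22, 161] [295.8 287.7] [ 556.5 -230.4   46. ]
blue scene [189, 289, 24, 15, 211] [200.4 295.3] [ 395.4 -376.    46. ]
```

Two views agree: the button is at about (574,-47) and the red stop at about (594,133). The rail runs along (0.11,0.994) and the jaw needs to travel about 125 mm. I'll lift, shut the fingers and travel over, turning the closing line across the rail.

```bash
python3 -m creep '[[0,0,-0.03,0,0,-0.1],[-0.03,0.025,-0.06,0,0,-0.21],[-0.07,0.06,-0.06,0,0,-0.32],[-0.11,0.093,-0.06,0,0,-0.43],[-0.15,0.126,-0.06,0,0,-0.55],[-0.19,0.16,-0.06,0,0,-0.66],[-0.23,0.193,-0.06,0,0,-0.78],[-0.27,0.226,-0.06,0,0,-0.9],[-0.31,0.26,-0.06,0,0,-1.02],[-0.35,0.293,-0.06,0,0,-1.127]]' 0 20
python3 - <<'E'
from station import robot
from scipy.spatial.transform import Rotation as Ro
import numpy as np
s=robot.read_state();M=Ro.from_quat(s['orientation']).as_matrix()
print(M.round(3),M.T@(np.array([574,-47,150])-s['ee_pos']),s['joints'])
E
```

```text
time_s: 1.35
ee_pos: [456.0, -245.0, 286.4]
orientation: [-0.668, 0.744, 0.0, -0.0]
force: [1.1, -1.3, -0.5]
width: 1.0
grip_force: 0.0
[[-0.107 -0.994 -0.   ]
 [-0.994  0.107  0.   ]
 [-0.     0.    -1.   ]] [-209.48088041  -96.17675887  136.45461442] [-1.13569374e-01  6.20182817e-02 -2.32863924e-01 -1.29100351e-04
 -1.27607573e+00  6.39404763e-03]
```

```bash
python3 -m creep '[[-0.03,-0.014,0,0,0,0],[-0.06,-0.028,0,0,0,0],[-0.1,-0.046,0,0,0,0],[-0.14,-0.064,0.02,0,0,0],[-0.17,-0.078,0.04,0,0,0],[-0.2,-0.092,0.07,0,0,0],[-0.209,-0.096,0.1,0,0,0],[-0.209,-0.096,0.136,0,0,0],[-0.209,-0.096,0.136,0,0,0],[-0.209,-0.096,0.136,0,0,0]]'
python3 - <<'E'
from station import robot,cams
from h import *
import pickle
from scipy.spatial.transform import Rotation as Ro
s=robot.read_state();f=cams.grab_frame('wrist');T=np.eye(4);T[:3,:3]=Ro.from_quat(s['orientation']).as_matrix();T[:3,3]=s['ee_pos']
f['view']=np.linalg.inv(T@np.array(f['T_tool_cam']));pickle.dump(f,open('w1.pkl','wb'))
cv2.imwrite('pics/w1.png',f['frame'])
for c in R:
  for st,ce in blobs(f,c):
    if st[4]>150: print(c,st,ce.round(1),plane(f,*ce,R[c][2]).round(1))
E
```

```text
time_s: 2.6
ee_pos: [574.8, -49.8, 151.8]
orientation: [-0.667, 0.745, -0.0, 0.0]
force: [0.3, -0.3, 0.9]
width: 0.2
grip_force: 0.0
yellow [301, 187, 39, 42, 1410] [319.4 205.8] [574.8 -46.2  58. ]
blue [285, 0, 72, 5, 358] [320.5   2. ] [ 555.3 -215.3   46. ]
```

View pics/w1.png

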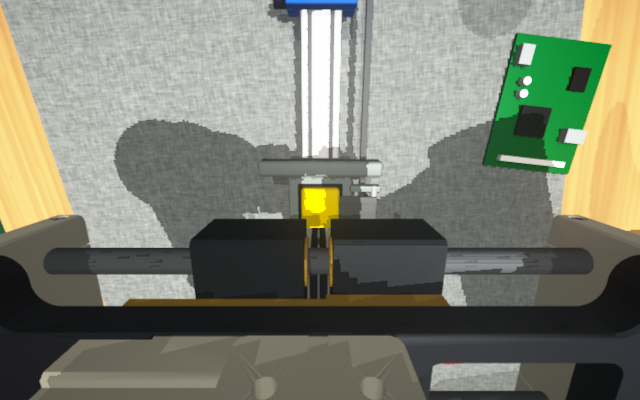

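The wrist picture shows the button at (319,206), giving (575,-46.5). This agrees with the other views, and the blue stop is at the top of the picture. The fingers hang over the button with free room to the ridges, so I descend to just above it.

```bash
python3 -m creep '[[-0.002,0,0.02,0,0,0],[-0.003,0,0.04,0,0,0],[-0.003,0,0.06,0,0,0],[-0.003,0,0.075,0,0,0],[-0.003,0,0.083,0,0,0],[-0.003,0,0.087,0,0,0],[-0.003,0,0.087,0,0,0],[-0.003,0,0.087,0,0,0],[-0.003,0,0.087,0,0,0],[-0.003,0,0.087,0,0,0]]'
```

```text
time_s: 3.9
ee_pos: [574.6, -46.6, 63.8]
orientation: [-0.667, 0.745, -0.0, 0.0]
force: [0.1, -0.6, -0.1]
width: 0.2
grip_force: 0.0
```

```bash
python3 -m creep '[[0,0,0.003,0,0,0],[0,0,0.005,0,0,0],[0,0,0.006,0,0,0],[0,0,0.007,0,0,0],[0,0,0.008,0,0,0],[0,0,0.009,0,0,0],[0,0,0.010,0,0,0],[0,0,0.011,0,0,0],[0,0,0.011,0,0,0],[0,0,0.011,0,0,0]]'
```

```text
time_s: 5.15
ee_pos: [575.2, -46.7, 53.9]
orientation: [-0.667, 0.745, -0.001, 0.001]
force: [-1.7, 0.4, 12.0]
width: 0.3
grip_force: 5.5
```

12 N, so the button is down. I press 1.5 mm further and push toward the red stop.

```bash
python3 -m creep '[[0,0,0.001,0,0,0],[0,0,0.0015,0,0,0],[-0.002,0,0.0015,0,0,0],[-0.006,0,0.0015,0,0,0],[-0.012,0,0.0015,0,0,0],[-0.018,0,0.0015,0,0,0],[-0.024,0,0.0015,0,0,0],[-0.028,0,0.0015,0,0,0],[-0.03,0,0.0015,0,0,0],[-0.03,0,0.0015,0,0,0]]'
python3 - <<'E'
from station import cams
from h import *
f=cams.grab_frame('scene');cv2.imwrite('pics/s1.png',cv2.resize(f['frame'][140:320,240:460],(733,600)))
for c in('yellow','red'):
  for st,ce in blobs(f,c): print(c,st,ce.round(1),plane(f,*ce,R[c][2]).round(1))
E
```

```text
time_s: 6.4
ee_pos: [578.8, -16.6, 52.8]
orientation: [-0.667, 0.745, -0.001, 0.001]
force: [-3.6, 0.7, 15.3]
width: 0.4
grip_force: 7.0
yellow [437, 113, 4, 4, 14] [438.5 114.3] [550.5 442.1  58. ]
yellow [347, 228, 7, 6, 14] [350.1 230.4] [571.5 -34.9  58. ]
red [427, 118, 5, 4, 16] [428.6 119.6] [534.2 417.4  46. ]
red [331, 149, 12, 12, 77] [336.9 154.1] [398.7 150.   46. ]
red [387, 187, 18, 15, 77] [396.3 195.7] [603.  130.4  46. ]
red [214, 221, 17, 19, 232] [222.5 229.7] [ 315.7 -217.7   46. ]
red [191, 268, 18, 19, 262] [199.6 276.6] [ 360.9 -343.5   46. ]
red [224, 305, 22, 22, 348] [234.8 314.9] [ 489.4 -363.6   46. ]
```

View pics/s1.png

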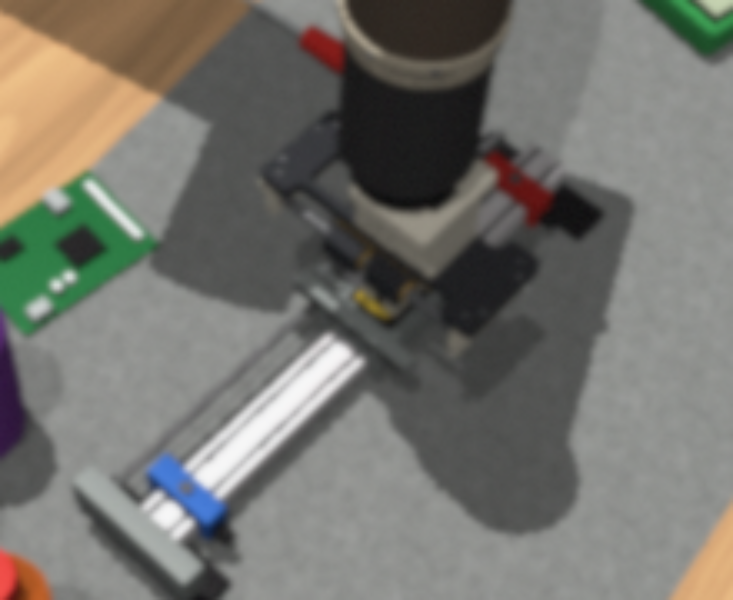

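The crop shows the jaw clearly farther from the blue stop, with the button still under the fingers near (375,300) in the crop. It follows the fingertip with little side force, so I continue.

```bash
python3 -m creep '[[-0.004,0,0,0,0,0],[-0.012,0,0,0,0,0],[-0.02,0,0,0,0,0],[-0.03,0,0,0,0,0],[-0.04,0,0,0,0,0],[-0.05,0,0,0,0,0],[-0.06,0,0,0,0,0],[-0.07,0,0,0,0,0],[-0.076,0,0,0,0,0],[-0.078,0,0,0,0,0]]'
cat > w.py <<'E'
from station import robot,cams
from h import *
import sys
from scipy.spatial.transform import Rotation as Ro
s=robot.read_state();f=cams.grab_frame('wrist');T=np.eye(4);T[:3,:3]=Ro.from_quat(s['orientation']).as_matrix();T[:3,3]=s['ee_pos']
f['view']=np.linalg.inv(T@np.array(f['T_tool_cam']));cv2.imwrite('pics/%s.png'%sys.argv[1],f['frame'])
print(s['ee_pos'],s['force'])
for c in R:
  for st,ce in blobs(f,c):
    if st[4]>60: print(c,st,ce.round(1),plane(f,*ce,R[c][2]).round(1),'top edge',plane(f,ce[0],st[1],R[c][2]-(6 if c=='yellow' else 0)).round(1))
E
python3 w.py w2
```

```text
time_s: 7.7
ee_pos: [587.7, 61.2, 52.9]
orientation: [-0.667, 0.745, -0.001, 0.001]
force: [-2.0, -0.2, 13.3]
width: 0.2
grip_force: 6.5
[587.6764873   61.17568639  52.89718469] [-2.03781847 -0.19890832 13.29943391]
yellow [307, 216, 43, 13, 303] [322.  221.4] [584.4  46.3  58. ] top edge [584.2  45.   52. ]
yellow [329, 239, 4, 47, 120] [330.7 262.1] [582.   72.4  58. ] top edge [580.6  60.2  52. ]
yellow [304, 245, 4, 40, 101] [305.3 266. ] [597.4  73.3  58. ] top edge [596.3  62.4  52. ]
```

View pics/w2.png

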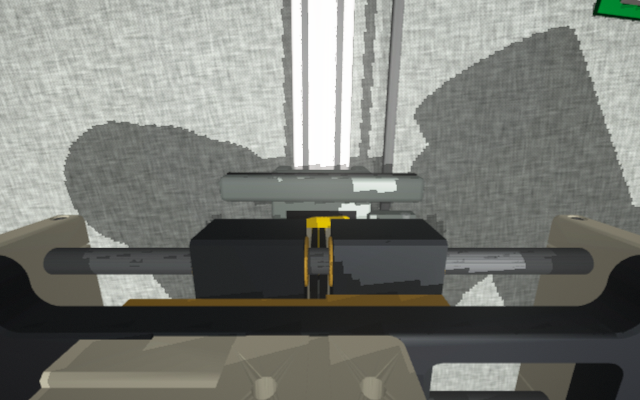

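The jaw has come along: the button's edge is at row 216, right by the fingertips. About 17 mm remains. I go on slowly with a few mm of overrun.

```bash
python3 -m creep '[[-0.003,0,0,0,0,0],[-0.006,0,0,0,0,0],[-0.009,0,0,0,0,0],[-0.012,0,0,0,0,0],[-0.015,0,0,0,0,0],[-0.017,0,0,0,0,0],[-0.019,0,0,0,0,0],[-0.021,0,0,0,0,0],[-0.021,0,0,0,0,0],[-0.021,0,0,0,0,0]]'
```

```text
time_s: 9.0
ee_pos: [589.8, 80.1, 52.9]
orientation: [-0.667, 0.745, -0.001, 0.0]
force: [0.2, -8.2, 12.9]
width: 0.7
grip_force: 6.7
```

The side force rose to -8 N, so the jaw is against the stop. I nudge 2 mm more, hold, then lift.

```bash
python3 -m creep '[[-0.001,0,0,0,0,0],[-0.002,0,0,0,0,0],[-0.002,0,0,0,0,0],[-0.002,0,0,0,0,0],[-0.002,0,0,0,0,0],[-0.002,0,0,0,0,0],[-0.002,0,0,0,0,0],[-0.002,0,0,0,0,0],[-0.002,0,0,0,0,0],[-0.002,0,0,0,0,0]]'
python3 -m creep '[[0,0,-0.002,0,0,0],[0,0,-0.004,0,0,0],[0,0,-0.006,0,0,0],[0,0,-0.008,0,0,0],[0,0,-0.012,0,0,0],[0,0,-0.03,0,0,0],[0,0,-0.06,0,0,0],[0,0,-0.1,0,0,0],[0,0,-0.14,0,0,0],[0,0,-0.17,0,0,0]]'
python3 w.py w3; python3 - <<'E'
from station import cams
from h import *
for n in('top','scene'):
  f=cams.grab_frame(n)
  if n=='scene': cv2.imwrite('pics/s3.png',f['frame'])
  for c in('yellow','red'):
    for st,ce in blobs(f,c): print(n,c,st,ce.round(1),plane(f,*ce,R[c][2]).round(1))
E
```

```text
time_s: 10.25
ee_pos: [589.9, 81.7, 52.9]
orientation: [-0.667, 0.745, -0.001, -0.0]
force: [0.3, -11.2, 12.9]
width: 0.3
grip_force: 6.7
time_s: 11.5
ee_pos: [589.2, 83.9, 223.0]
orientation: [-0.667, 0.745, -0.0, 0.001]
force: [0.1, 0.2, -0.5]
width: 0.2
grip_force: 0.0
[589.17356407  83.9197576  222.9907347 ] [ 0.09752363  0.24099672 -0.47409931]
yellow [304, 168, 31, 33, 990] [318.6 184. ] [589.3  81.1  58. ] top edge [587.3  63.3  52. ]
yellow [305, 241, 3, 39, 71] [305.5 259.2] [616.1 175.2  58. ] top edge [613.7 153.2  52. ]
yellow [330, 241, 3, 44, 113] [330.9 263.8] [585.1 185.   58. ] top edge [582.  156.7  52. ]
red [431, 222, 61, 19, 900] [463.  230.1] [414.  162.8  46. ] top edge [414.2 151.9  46. ]
top yellow [89, 112, 6, 4, 19] [ 91.6 113.5] [750.7 653.8  58. ]
top yellow [285, 162, 6, 10, 47] [287.6 166.8] [589.5  90.6  58. ]
top red [461, 169, 15, 16, 186] [468.2 176.4] [ 558.9 -435.1   46. ]
top red [457, 213, 15, 14, 164] [463.8 219.2] [ 434.  -415.6   46. ]
top red [255, 218, 9, 30, 218] [259.4 232.3] [403.3 172.   46. ]
top red [415, 228, 15, 14, 162] [421.8 234.8] [ 390.4 -292.1   46. ]
scene yellow [437, 113, 4, 4, 14] [438.5 114.3] [550.5 442.1  58. ]
scene yellow [372, 197, 19, 16, 169] [381.  204.3] [589.6  75.7  58. ]
scene red [331, 149, 25, 19, 190] [343.3 157.9] [420.4 149.7  46. ]
scene red [214, 222, 17, 18, 230] [222.5 229.7] [ 315.7 -217.8   46. ]
scene red [191, 268, 18, 19, 258] [199.5 276.5] [ 360.6 -343.3   46. ]
scene red [224, 305, 22, 22, 344] [234.7 314.8] [ 489.  -363.6   46. ]
```

View pics/w3.png

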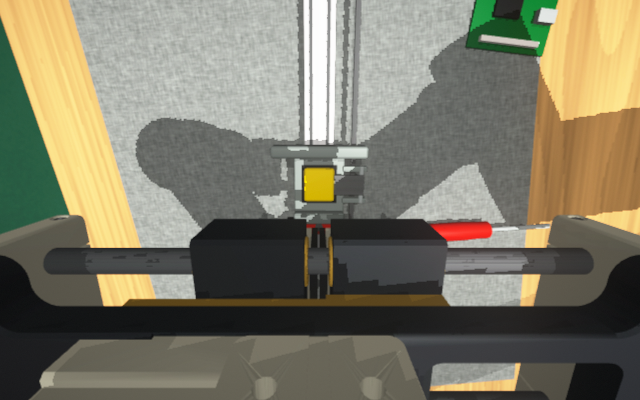

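View pics/s3.png

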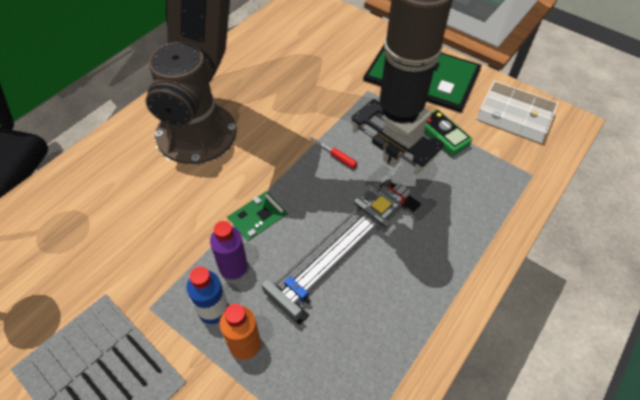

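The last pictures show the jaw beside the red stop, with the button at (381,204) in the scene view. It moved about 126 mm against 125 expected, met a firm 11 N resistance at the end, and the loose things have not moved. The fingers are clear of the holder, so I hand in.

```bash
python3 -c "from station import job_done;print(job_done())"
```

```text
the job is handed in; nothing more can be done
None
```

I pressed the button, pushed the jaw about 126 mm until it met firm resistance (11 N) at the red stop, then released the button and handed the job in. `job_done()` returned no verdict, so the result is my own reading of the pictures and forces.

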